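# Set a tailor's clapper on the pressing dome

## Task

First pull the blue pressing dome by its red handle all the way out from under its little plywood shelf, to the stop. Then lift the wooden clapper off its two yellow hooks and gently lay it, sole down, on top of the dome, lined up with the white seam line, so that it balances there level and centred on its own. Leave everything else on the table where it stands.

Things in the scene. Friction and masses are not known exactly. Their poses are not given: they have to be found in the camera images.
- station: Fixed pressing station, left or right, turned up to 0.3 rad: grey base 170 (x) by 350 mm (y), rail along its y, origin at the centre of its underside. A plywood shelf (underside 125 mm, top 137 mm above the table) covers its -y end, y = -175 to -75 mm, full width, with plywood sides at x = -81 and 81 mm.
- carriage (a joint): Slide of the carriage with the dome and the handle along the station's +y: 0 fully parked under the shelf, 0.14 m fully out at the stop. Stays where left; needs about 3 N to move. The dome's axis is at station y = -100 mm + joint value.
- crown (a point): Topmost point of the blue dome, 110 mm above the table; its z is up and its x, y are the station's. The dome is a ball-shaped cap of 68 mm radius (its widest radius too), rising 80 mm above the carriage plate, with a white seam line over the crown along the station's y axis.
- pull (a point): Middle of the top bar of the red handle on the carriage, 85 mm above the table, 120 mm from the dome's axis towards the station's +y. An upright inverted U of 10 mm round bar, top bar 70 mm long along the station's x; between it and the dome a 47 mm free gap over the carriage plate (plate top at 30 mm).
- stand: Fixed hook stand, left or right, turned up to 0.4 rad. Two yellow 10 mm round prongs at its y = -45 and 45 mm run level (axis at 240 mm) from uprights at x = 60 to x = -30 mm, with upturned tips (to 262 mm, its highest part) at x = -36 mm: they point to its -x. Dark base plate x = -30 to 120, y = -85 to 85 mm, 14 mm thick. Origin on the table under where the bar hangs.
- clapper: Wooden clapper, 0.3 kg: block 190 (y) by 50 (x) by 28 mm (z) with a handle on top: 14 mm square uprights at y = -70 and 70 mm carry a 14 mm square bar along y, centre 85 mm above the sole; 50 mm free under it. Origin at the centre of the sole, z up. Hangs level by the bar on both prongs, y along the stand's y; to come off, the bar rises 17 to 45 mm, then goes past the tips.
- handle (a point): Centre of the clapper's handle bar, 85 mm above the sole; its axes are the clapper's.
- sole (a point): Centre of the clapper's sole (underside); its axes are the clapper's.
- spray: White spray bottle with red head, 80 mm diameter, 233 mm tall. Bystander, origin at the centre of its underside, z up.
- towel_roll: Paper towel roll standing up, 110 mm diameter, 230 mm tall. Bystander, origin at the centre of its underside, z up.
- cone: Red thread cone standing on the bridge shelf, 52 mm diameter, 85 mm tall. Bystander, origin at the centre of its underside, z up.
- case: Yellow flat case, 100 by 150 by 45 mm, lying in front of the stand. Bystander, origin at the centre of its underside, z up.
- swing_bottle: Green glass swing-top bottle, 74 mm diameter, 243 mm tall, behind the stand. Bystander, origin at the centre of its underside, z up.
- small_roll: Small paper roll standing up, 64 mm diameter, 100 mm tall. Bystander, origin at the centre of its underside, z up.
Mind the look-alikes: they are no part of the job. Leave any purple look-alike of the clapper alone.

How it is judged (in metres and radians):
On the way, in this order (a step that is already met when the one before it is completed fails the run):
1. the dome is pulled out to its stop (within 10 mm), the clapper still on its hooks (value of joint carriage above 0.13 m and horizontal distance between handle and stand below 0.045 m), for 0.2 s.
2. the clapper is lifted off its hooks and is clear of them (horizontal distance between handle and stand above 0.06 m and contact force between clapper and stand below 0.05 N and height (world z) of sole above 0.12 m), for 0.1 s.
3. the clapper lies on the crown of the dome (horizontal distance between sole and crown below 0.02 m and z of sole in the frame of crown between -0.01 and 0.01 m and contact force between clapper and station above 0.8 N), for 0.2 s.
At the end, for the whole second after the job is handed in: The dome is out within 10 mm of its stop; the clapper rests on it alone, at rest, its sole's centre within 20 mm of the crown sideways and 10 mm in height, tilted less than 0.18 rad, its length within 0.22 rad of the seam line; every bystander is upright (0.2 rad) and within 30 mm of where it stood (all of step 3 and value of joint carriage above 0.13 m and angle between clapper's own z axis and vertical below 0.18 rad and angle between the y axis of clapper and the y axis of station, either way round below 0.22 rad and linear speed of clapper below 0.02 m/s and angular speed of clapper below 0.15 rad/s and distance of each of spray, towel_roll, cone, case, swing_bottle, small_roll from where it was at the start of the episode below 0.03 m and angle between each of spray, towel_roll, cone, case, swing_bottle, small_roll's own z axis and vertical below 0.2 rad); the robot touches nothing.
It fails at once if the clapper is banged or pressed onto the dome or station (over 25 N) (contact force between clapper and station above 25 N).
It fails at once if a bystander is knocked over or pushed more than 40 mm (distance of any of spray, towel_roll, cone, case, swing_bottle, small_roll from where it was at the start of the episode above 0.04 m or angle between any of spray, towel_roll, cone, case, swing_bottle, small_roll's own z axis and vertical above 0.35 rad).
It also fails if it takes over 70 s, if anything falls off the work surface, if the arm or the gripper's body presses on something with over 40 N, if the wrist force passes 120 N, or if a joint passes its speed limit or range.

## Robot

A 7-joint arm with a two-finger parallel gripper is mounted at the origin on the work surface. World frame = base frame: x ahead of the robot, y to its left, z up, the work surface at z = 0. Lengths are in mm, angles in rad, forces in N, time in s.
With the tool pointing down it reaches from about 400 to 900 mm from the base axis. Payload 5.6 kg.
Tool frame: the origin (TCP) lies midway between the tips of the shut fingers; the grasp point (between the pads) lies 19 mm behind it; x points along the fingers, y is the direction in which the jaws open and shut, and the axes are right-handed (so a half turn about x gives the same grasp; the last joint's range is limited). The gripper opens to 92 mm and grips with 3 to 60 N. Pads are 20 mm wide; open, the fingers measure 128 mm over their backs; the gripper's body (75 mm by 189 mm) begins 69 mm behind the grasp point.
Start: joints at [1.197, 0.468, -0.012, 1.603, 0.006, 1.071, -0.056], TCP at [211.079, -614.78, 214.592] pointing down, gripper open.
Joint ranges: [-2.53, 2.53], [-0.31, 2.02], [-1.57, 1.55], [0.28, 2.44], [-1.29, 4.43], [0.15, 1.84], [-2.92, 2.92]. Speed limits (rad/s): [2.57, 2.57, 3.14, 3.14, 3.14, 3.14, 3.14].

## Interface

Orientations are given as a rotation vector (axis times angle).
In Python, from cell import robot, grip, kin, viewer gives the robot as it stands. Calls block until the motion is done:
- robot.movep(position, orientation): joint-space move of the TCP to a pose.
- robot.servo_line(position, feed=150, rotation=None): straight line of the TCP; rotation=None keeps the orientation; feed is the mean speed in mm/s.
- robot.goto_joints(angles): joint-space move.
- grip(opening, newtons=None): opening from 0.0 (shut) to 1.0 (fully open); newtons is the grip in N (None keeps the last); returns when the fingers have stopped.
- robot.hold(seconds).
- kin.ik(position, orientation): joint angles nearest the present ones, or None.
- robot.observe(): the state.
- viewer.read_camera(name): name is "scene" or "top" or "wrist"; returns the picture (480x640x3 uint8, red, green, blue); there is no depth.
- viewer.camera_info(name): a dict with "camera_matrix" (3x3 intrinsics, pixels), "k1" (the pictures are not rectified: a ray, as slopes to the right and down, at radius r is drawn at 1 + k1 r^2 times it, then the intrinsics apply), "R" (3x3) and "t" (3): a world point X has camera coordinates R X + t. Camera axes: x right, y down, z forward; pixel columns grow to the right and rows downward; lengths in mm; the calibration is good to about 2 mm. A picture is of the moment at which its call begins: read the wrist's pose just before it. camera_info takes no time and is no camera call; for the wrist camera it gives the pose at the moment of the call.
A pose or a line that the arm cannot do raises robot.IKError and nothing moves.
- robot.job_done(): hands the job in, once; it reports no verdict.
Trained networks look in the newest picture that a camera, given by its name, has taken for a name from the list of things; names that differ only in an ending like _2 or _b are one class to them, and where a whole thing is asked for, a point or a joint stands for the part that bears it (a point fixed in the world has none). Each returns a list of dicts, best first, with "confidence" (0 to 1); they miss things now and then, are a little off and sometimes report something else, mostly with a low value. They report only what shows in the picture. A call takes as long as a camera call. They do not tell look-alikes from the thing itself.
- viewer.silhouettes(name, camera): "mask" (480x640 bool, what is visible of it).
- viewer.pinpoint(name, camera): "at" ([x, y, z] in mm, in the coordinates of the camera as it stood for that picture, good to about 4 mm: a listed point, or the origin of a listed thing).
The state is a dict: "t": time; "joints": joint angles; "joint_velocities": joint speeds; "joint_torque": joint torques, N m; "tcp_pos": TCP position; "tcp_rot": TCP orientation; "contact_force": force on the tool from outside, world axes, zero at the start; "wrist_torque": the same for the moment, N m; "grip_width": opening from 0.0 (shut) to 1.0 (fully open).
Only numpy, scipy, OpenCV 4.12 (cv2) and the standard library are available. Lean on these libraries where they do the work, as an engineer would, in place of code of your own. Each camera call takes 0.05 s, during which the arm holds its last target. There are 200 camera calls.

## Working session

There is one attempt and no reset: what is moved stays moved. The work goes in short steps, each a Python script; the robot and the scene stay as the last script left them, time stands still between calls to the robot, and variables do not carry over. Pictures are saved under pics/ and viewed, about 8 in all and at most 12, crops included, and the job is handed in when it is done.

```bash
mkdir -p pics; ls; cat > h.py <<'E'
import numpy as np, cv2
from scipy.spatial.transform import Rotation as Ro
from cell import robot, grip, kin, viewer
def info(c):
    i=viewer.camera_info(c); return {k:(np.array(v,float) if k in("camera_matrix","R","t") else v) for k,v in i.items()}
def world(i,p): return i["R"].T@(np.array(p)-i["t"])
def proj(i,X):
    c=i["R"]@np.array(X,float)+i["t"]; s=c[:2]/c[2]; s=s*(1+i["k1"]*(s@s))
    return (i["camera_matrix"]@[s[0],s[1],1])[:2]
def ray(i,px,z):
    K=i["camera_matrix"]; d=cv2.undistortPoints(np.array([[px]],float),K,np.array([i["k1"],0,0,0,0.]))[0,0]
    # note: k1 model is the same forward model as OpenCV
    D=i["R"].T@np.array([d[0],d[1],1]); C=-i["R"].T@i["t"]; return C+D*(z-C[2])/D[2]
def snap(c,f=None):
    i=info(c); im=np.array(viewer.read_camera(c))
    if f: cv2.imwrite("pics/"+f,im[:,:,::-1])
    return i,im
E
python3 - <<'E'
from h import *
print(robot.observe()["tcp_rot"])
names="station crown pull stand clapper handle sole spray towel_roll cone case swing_bottle small_roll carriage".split()
for c in("scene","top"):
    i,im=snap(c,c+"0.png"); print(c,-i["R"].T@i["t"])
    for n in names:
        try: r=viewer.pinpoint(n,c)
        except Exception as e: print(n,e); continue
        for d in r[:3]:
            X=world(i,d["at"]); print(n,round(d["confidence"],2),X.round(),proj(i,X).round())
E
```

```text
pics
[ 2.04257941  0.34274264 -2.04341422]
scene [904.70763933 642.80146028 770.22770828]
station 0.65 [ 555. -199.   -1.] [271. 250.]
station 0.65 [ 557. -178.   85.] [272. 229.]
station 0.46 [ 537. -335.  134.] [252. 182.]
crown 0.87 [ 543. -295.  107.] [257. 198.]
pull 0.88 [ 557. -178.   84.] [272. 229.]
pull 0.69 [ 546. -293.  110.] [256. 198.]
stand 0.8 [575. 233.  -2.] [356. 373.]
clapper 0.61 [572. 233. 166.] [362. 317.]
clapper 0.61 [305. 371.   5.] [502. 362.]
handle 0.93 [571. 233. 252.] [366. 283.]
handle 0.88 [309. 372.  82.] [512. 340.]
sole 0.74 [309. 372.   4.] [501. 364.]
sole 0.59 [575. 231. 166.] [360. 317.]
spray 0.84 [ 721. -127.   -5.] [223. 290.]
towel_roll 0.96 [ 722. -279.   -7.] [202. 256.]
towel_roll 0.51 [572. 236.  -3.] [358. 374.]
cone 0.79 [ 538. -334.  134.] [251. 183.]
case 0.9 [462. 205.   3.] [392. 339.]
case 0.28 [ 537. -337.  137.] [251. 181.]
swing_bottle 0.95 [757. 289.  -3.] [289. 441.]
swing_bottle 0.49 [ 547. -296.  106.] [255. 199.]
small_roll 0.95 [ 412. -295.   -2.] [300. 216.]
carriage it knows: case, clapper, cone, crown, handle, pull, s
[... 479 characters left out ...]
] [365. 180.]
handle 0.88 [571. 233. 253.] [225. 208.]
handle 0.77 [311. 372.  80.] [181. 317.]
handle 0.34 [ 724. -280.    3.] [415. 178.]
sole 0.67 [572. 231. 166.] [232. 215.]
sole 0.58 [305. 369.  -3.] [190. 319.]
spray 0.59 [ 714. -127.   -2.] [364. 181.]
towel_roll 0.72 [ 726. -281.    2.] [416. 178.]
towel_roll 0.53 [ 538. -297.  111.] [432. 233.]
cone 0.65 [ 535. -333.  135.] [447. 233.]
cone 0.48 [ 717. -126.   -1.] [363. 180.]
case 0.91 [461. 203.   5.] [250. 265.]
swing_bottle 0.6 [754. 280.   4.] [227. 167.]
small_roll 0.58 [ 417. -291.   -5.] [421. 282.]
carriage it knows: case, clapper, cone, crown, handle, pull, small_roll, sole, spray, stand, station, swing_bottle, towel_roll
```

View pics/scene0.png

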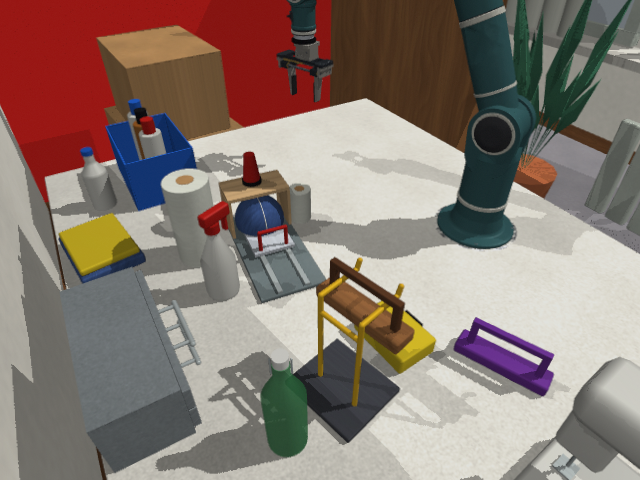

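View pics/top0.png

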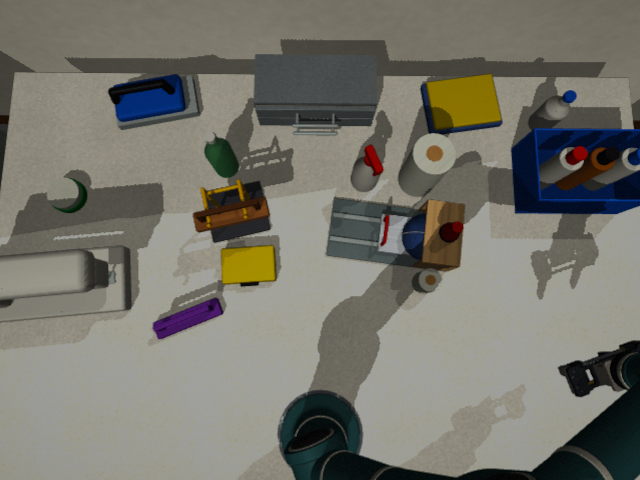

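Scene: brown clapper on the yellow hooks at scene px (362,310); purple look-alike at (503,357), which I leave alone; also a blue-handled box at top px (148,98). Station with parked dome at scene (258,215), red handle at (273,235), cone on shelf. My choice is the brown clapper on the hooks, at about (571,233), and the red handle at about (557,-180). Next are the wrist close-ups.

```bash
cat >> h.py <<'E'
def down(a):
    c,s=np.cos(a),np.sin(a)
    return Ro.from_matrix(np.array([[0,0,-1],[c,s,0],[s,-c,0]]).T).as_rotvec()
def best(p,a):
    """tool-down rotation with jaw angle a or a+pi, whichever IK puts joint 7 nearer mid range"""
    o=[]
    for b in(a,a+np.pi):
        q=kin.ik(list(p),list(down(b)))
        if q is not None: o.append((max(abs(q[6])/2.92,np.abs(np.array(q)-robot.observe()["joints"]).max()/4),b,np.round(q,2)))
    o.sort(key=lambda t:t[0]); print("ik",[(round(t[0],2),round(t[1],2),t[2]) for t in o]); return o[0][1]
def look(c,names,k=2):
    i=info(c); im=np.array(viewer.read_camera(c)); 
    for n in names:
        for d in viewer.pinpoint(n,c)[:k]:
            X=world(i,d["at"]); print(n,round(d["confidence"],2),X.round(1),proj(i,X).round())
    return i,im
E
python3 - <<'E'
from h import *
s=robot.observe(); p=np.array(s["tcp_pos"]); print(s["t"])
robot.servo_line([p[0],p[1],380],feed=250)
yaw=-0.137
P=[555,-190,380]; a=best(P,np.pi/2+yaw)
robot.movep(P,list(down(a)))
i,im=look("wrist",["pull","crown","station","cone"])
cv2.imwrite("pics/w1.png",im[:,:,::-1]); print(-i["R"].T@i["t"],i["R"],robot.observe()["t"])
E
```

```text
1.4
ik [(np.float64(0.52), 4.58, array([ 0.53,  0.26, -0.32,  1.53,  0.08,  1.36, -1.51])), (np.float64(0.53), 1.43, array([ 0.77,  0.31, -0.64,  1.51,  0.19,  1.38,  1.55]))]
pull 0.65 [ 558.9 -177.    84.4] [307. 205.]
station 0.92 [ 552.3 -198.7    2.1] [322. 199.]
cone 0.75 [ 535.3 -335.5  134.1] [435. 212.]
[ 629.86912421 -202.26658024  549.9573416 ] [[-0.13952428 -0.9902181   0.00104109]
 [-0.95394639  0.13469531  0.26803628]
 [-0.26555461  0.03640443 -0.96340826]] 4.4333
```

View pics/w1.png

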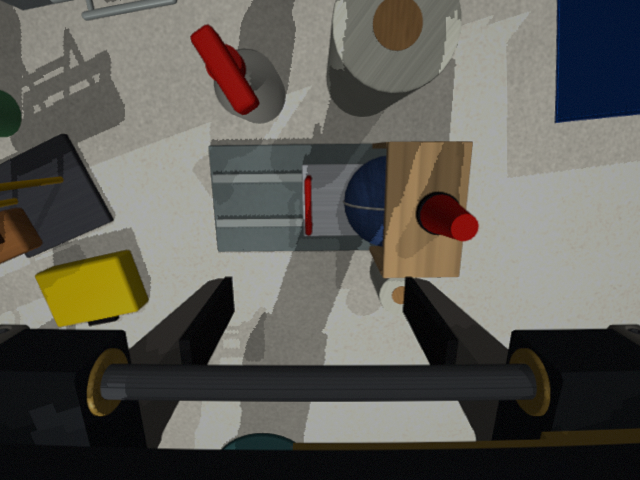

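The wrist view shows the red bar at px (308, 177–235), the dome with its seam at (365,205), and the cone at (440,212). I'll measure the bar's ends and grasp.

```bash
python3 - <<'E'
from h import *
i,im=snap("wrist")
f=im.astype(int); m=((f[...,0]>110)&(f[...,1]<60)&(f[...,2]<60)).astype(np.uint8)
m[:, :270]=0; m[:,340:]=0; m[:150]=0; m[260:]=0
ys,xs=np.nonzero(m); print(len(xs),ys.min(),ys.max(),xs.min(),xs.max())
W=np.array([ray(i,(x,y),87)[:2] for x,y in zip(xs,ys)])
c,(w,h),an=cv2.minAreaRect(W.astype(np.float32)); 
d=np.linalg.svd(W-W.mean(0))[2][0]; d*=np.sign(d[0]); yaw=np.arctan2(d[1],d[0]); print("bar",c,w,h,"yaw",yaw)
yaw=-0.137 if abs(yaw+0.137)>0.1 else yaw
p=np.array([c[0],c[1]]); 
a=best([p[0],p[1],66],np.pi/2+yaw); r=list(down(a))
grip(0.42,30)
robot.movep([p[0],p[1],200],r)
robot.servo_line([p[0],p[1],67],feed=120)
print(robot.observe()["contact_force"],robot.observe()["t"])
grip(0.0,30); s=robot.observe(); print(s["grip_width"],s["contact_force"],s["tcp_pos"],s["t"])
E
```

```text
158 180 217 305 310
bar (567.1978759765625, -178.6175994873047) 6.740066051483154 50.351036071777344 yaw -0.180442275935387
ik [(np.float64(0.57), np.float64(4.53), array([ 0.45,  0.58, -0.26,  1.83,  0.21,  0.75, -1.68])), (np.float64(0.67), np.float64(1.39), array([ 0.78,  0.7 , -0.73,  1.81,  0.6 ,  0.87,  1.16]))]
[0.39925483 0.76499412 0.17524981] 7.3917
0.09723445813894857 [-0.78959981 -1.21194251  1.9206692 ] [ 567.33377989 -178.59722269   67.24319467] 7.95
```

```bash
python3 - <<'E'
from h import *
s=robot.observe(); p0=np.array(s["tcp_pos"]); yaw=-0.145; d=np.array([-np.sin(yaw),np.cos(yaw),0])
for L in (10,60,120,132,136,139,141,143,145,147):
    robot.servo_line(list(p0+L*d),feed=100 if 30<L<125 else 30)
    s=robot.observe(); f=np.array(s["contact_force"]); q=np.array(s["tcp_pos"])
    print(L,f.round(1),((q-p0)@d).round(1),round(s["grip_width"],3),round(s["t"],2))
    if abs(f@d)>14 and L>130: break
E
```

```text
10 [-1.9 -0.7  2.3] 10.8 0.096 8.43
60 [-4.9  3.5  6.4] 62.4 0.094 9.08
120 [-7.3  3.4  7.4] 121.8 0.096 9.83
132 [-8.1 -0.4  9. ] 132.0 0.099 10.38
136 [-7.4  0.5  8.7] 135.8 0.102 10.67
139 [-8.2 -1.8  9.7] 138.6 0.102 10.92
141 [-8.5 -4.5  9.4] 138.7 0.101 11.17
143 [-10.   -7.3  10.1] 138.7 0.1 11.42
145 [-10.9 -11.4  11.2] 138.7 0.1 11.67
147 [-11.1 -14.2  12.5] 138.7 0.102 11.92
```

```bash
python3 - <<'E'
from h import *
s=robot.observe(); p=np.array(s["tcp_pos"]); print("stop tcp",p)
robot.servo_line(list(p),feed=30); s=robot.observe(); print(s["tcp_pos"],s["contact_force"])
grip(0.42); p=np.array(robot.observe()["tcp_pos"]); print("free",p)
robot.servo_line([p[0],p[1],250],feed=200)
a=4.60
robot.movep([500,-165,330],list(down(a)))
i,im=look("wrist",["pull","crown","station","cone","spray"])
cv2.imwrite("pics/w2.png",im[:,:,::-1]); print(-i["R"].T@i["t"],robot.observe()["t"])
for c in("scene","top"): look(c,["pull","crown"],1)
E
```

```text
stop tcp [585.10429337 -41.03321051  67.09283037]
[585.0898239  -41.19570767  67.20448057] [-3.31593841 -2.18682443  5.04693041]
free [585.18232698 -40.939286    67.05094638]
pull 0.59 [576.4 -37.5  83. ] [205. 162.]
crown 0.83 [ 558.2 -160.2  111.9] [309. 166.]
crown 0.32 [5.720e+02 2.363e+02 1.000e-01] [ 44. 185.]
station 0.88 [ 555.9 -195.5   -3.2] [335. 161.]
cone 0.64 [ 535.5 -334.1  135.8] [475. 171.]
spray 0.86 [ 717.6 -125.4    3.9] [270.  42.]
[ 575.71862641 -173.08792224  499.0710171 ] 15.0333
pull 0.55 [574.1 -39.3  83.2] [291. 264.]
crown 0.76 [ 562.2 -157.6  107.8] [273. 227.]
pull 0.61 [575.5 -43.6  87.6] [337. 221.]
crown 0.72 [571.3 233.5 165.6] [231. 215.]
```

View pics/w2.png

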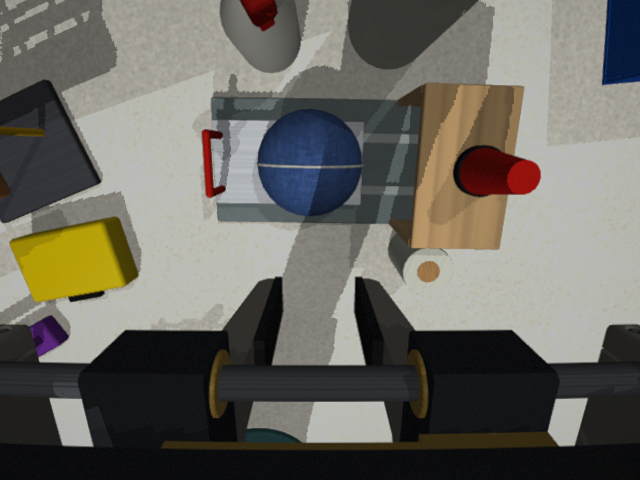

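The dome is fully out (ball centred at px (310,163), seam at row 165, handle at (210,163)). I'll fit the ball's outline and seam precisely.

```bash
cat > dome.py <<'E'
from h import *
from scipy.optimize import least_squares
def rays(i,px):
    d=cv2.undistortPoints(np.array(px,float).reshape(-1,1,2),i["camera_matrix"],np.array([i["k1"],0,0,0,0.]))[:,0]
    D=np.c_[d,np.ones(len(d))]@i["R"]; return -i["R"].T@i["t"], D/np.linalg.norm(D,axis=1)[:,None]
def dome(i,im,guess):
    f=im.astype(int); u,v=proj(i,[guess[0],guess[1],42]); 
    m=((f[...,2]>f[...,0]*1.5+10)&(f[...,2]>f[...,1]*1.25)).astype(np.uint8)
    yy,xx=np.mgrid[:480,:640]; m[(xx-u)**2+(yy-v)**2>80**2]=0
    m=cv2.morphologyEx(m,cv2.MORPH_CLOSE,np.ones((9,9)))
    cs=max(cv2.findContours(m,0,cv2.CHAIN_APPROX_NONE)[0],key=cv2.contourArea)[:,0]
    C,D=rays(i,cs)
    def dist(p): w=np.array([p[0],p[1],42])-C; return np.linalg.norm(np.cross(w,D),axis=1)-p[2]
    r=least_squares(dist,[*guess,68],loss="soft_l1",f_scale=1); 
    c=np.array([r.x[0],r.x[1],42.]); R=r.x[2]
    k=cv2.erode(m,np.ones((7,7))); w=k.astype(bool)&(f.min(2)>105)&(f.max(2)-f.min(2)<50)
    ys,xs=np.nonzero(w); C,D=rays(i,np.c_[xs,ys])
    b=D@(C-c); q=b*b-((C-c)@(C-c)-R*R); ok=q>0; X=C+D*(-b-np.sqrt(np.maximum(q,0)))[:,None]; X=X[ok]-c
    n=np.linalg.svd(X[:,:2]-X[:,:2].mean(0))[2]; d=n[0]*np.sign(n[0][1]); yaw=np.arctan2(-d[0],d[1])
    # lateral offset of the seam from the centre
    off=X[:,:2].mean(0)@np.array([np.cos(yaw),np.sin(yaw)])
    print("dome",c[:2].round(1),"R",R.round(1),"rms",np.sqrt((r.fun**2).mean()).round(2),"yaw",yaw.round(3),"seam off",off.round(1),len(X)); return c,yaw
if __name__=="__main__":
    i,im=snap("wrist"); dome(i,im,(559,-159))
    robot.movep([470,-100,330],list(down(4.2))); i,im=snap("wrist"); dome(i,im,(559,-159))
    i,im=snap("top"); dome(i,im,(559,-159))
    i,im=snap("scene"); dome(i,im,(559,-159))
E
python3 dome.py
```

```text
dome [ 558.  -159.5] R 66.1 rms 0.48 yaw -0.124 seam off -0.3 172
dome [ 558.  -159.8] R 66.2 rms 0.54 yaw -0.125 seam off -0.2 129Traceback (most recent call last):
  File "dome.py", line 26, in <module>
    i,im=snap("top"); dome(i,im,(559,-159))
                      ~~~~^^^^^^^^^^^^^^^^^
  File "dome.py", line 11, in dome
    cs=max(cv2.findContours(m,0,cv2.CHAIN_APPROX_NONE)[0],key=cv2.contourArea)[:,0]
       ~~~^^^^^^^^^^^^^^^^^^^^^^^^^^^^^^^^^^^^^^^^^^^^^^^^^^^^^^^^^^^^^^^^^^^^
ValueError: max() iterable argument is empty
```

```bash
python3 - <<'E'
from h import *
robot.movep([470,228,400],list(down(4.65)))
i,im=look("wrist",["handle","sole","clapper","stand","case"])
cv2.imwrite("pics/w3.png",im[:,:,::-1]); np.savez("w3.npz",im=im,**{k:i[k] for k in("camera_matrix","k1","R","t")})
print(-i["R"].T@i["t"],robot.observe()["t"])
E
```

```text
handle 0.79 [568.5 228.  255.6] [307. 123.]
sole 0.88 [566.9 232.  168.5] [306. 131.]
sole 0.87 [ 3.077e+02  3.725e+02 -1.000e-01] [242. 292.]
clapper 0.84 [307.7 369.3   0.5] [244. 292.]
clapper 0.72 [571.4 231.9 163.6] [306. 127.]
case 0.85 [459.  203.4  -1.9] [331. 202.]
[546.575011   220.58398054 569.61271214] 17.5917
```

View pics/w3.png

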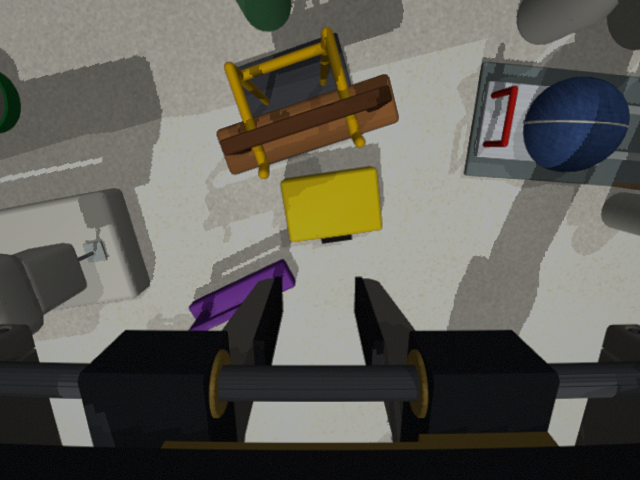

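The brown clapper hangs at px (307,125); its ends are at (228,150) and (393,100), and the yellow tips at (265,172) and (360,140) point towards the robot. I'll fit its model to the picture.

```bash
cat > clap.py <<'E'
from h import *
from scipy.optimize import minimize
def box(c,s): return np.array([[c[0]+a*s[0]/2,c[1]+b*s[1]/2,c[2]+d*s[2]/2] for a in(-1,1) for b in(-1,1) for d in(-1,1)])
PARTS=[box((0,0,14),(50,190,28)),box((0,0,85),(14,154,14)),box((0,-70,57),(14,14,58)),box((0,70,57),(14,14,58))]
def render(i,x,y,z,yaw,S=4):
    m=np.zeros((480*S,640*S),np.uint8); R=Ro.from_euler("z",yaw).as_matrix()
    for P in PARTS:
        q=np.array([proj(i,R@p+[x,y,z]) for p in P]); h=cv2.convexHull(((q+.5)*S-.5).round().astype(np.int32)); cv2.fillConvexPoly(m,h,255)
    return cv2.resize(m,(640,480),interpolation=cv2.INTER_AREA)/255.
def fit(i,im,g,z):
    f=im.astype(int); r,gg,b=f[...,0],f[...,1],f[...,2]
    br=((r>gg*1.25)&(r>b*1.5)&(gg>b*0.9)&(r<210)&(r>25)&~((r>120)&(gg>r*.62)&(b<r*.35))).astype(float)
    ye=((r>60)&(gg>r*.6)&(b<r*.3))
    roi=cv2.dilate((render(i,*g[:2],z,g[2])>0).astype(np.uint8),np.ones((31,31)))>0
    ye=cv2.dilate(ye.astype(np.uint8),np.ones((5,5)))>0; w=roi&~ye
    def cost(p): return np.abs(render(i,p[0],p[1],z,p[2]*.01)-br)[w].sum()
    s=minimize(cost,[g[0],g[1],g[2]*100],method="Nelder-Mead",options=dict(initial_simplex=np.array([[g[0],g[1],g[2]*100],[g[0]+6,g[1],g[2]*100],[g[0],g[1]+6,g[2]*100],[g[0],g[1],g[2]*100+8]]),xatol=.05,fatol=.5,maxiter=150))
    p=s.x; n=render(i,p[0],p[1],z,p[2]*.01)[w].sum(); print("clapper",p[:2].round(1),"yaw",(p[2]/100).round(3),"cost/area",round(s.fun),round(n)); 
    o=im.copy(); o[...,1]=np.where(cv2.Canny((render(i,p[0],p[1],z,p[2]*.01)*255).astype(np.uint8),50,100)>0,255,o[...,1]); return p[0],p[1],p[2]/100,o,br
E
python3 - <<'E'
from clap import *
D=np.load("w3.npz"); i={k:D[k] for k in("camera_matrix","R","t")}; i["k1"]=float(D["k1"])
x,y,yaw,o,br=fit(i,D["im"],(570,232,0.2),167)
c=np.hstack([o[30:190,200:420],np.dstack([br*255]*3).astype(np.uint8)[30:190,200:420]])
cv2.imwrite("pics/fit3.png",cv2.resize(c[:,:,::-1],None,fx=1.8,fy=1.8))
for c,g in(("top",0),("scene",0)):
    i,im=snap(c); fit(i,im,(570,232,yaw),167)
E
```

```text
clapper [571.  231.5] yaw 0.237 cost/area 421 6880
clapper [631.8 220. ] yaw -0.81 cost/area 511 505
clapper [572.4 234.2] yaw 0.213 cost/area 326 3134
```

View pics/fit3.png

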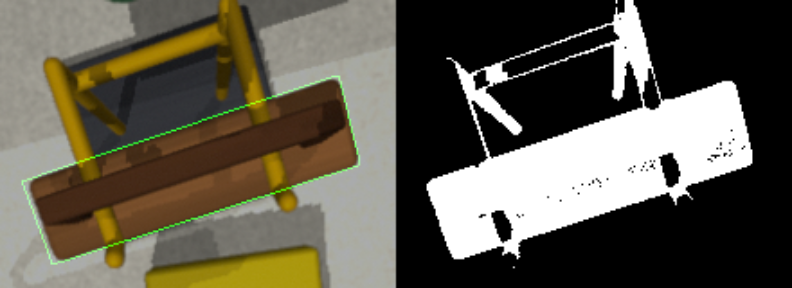

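```bash
python3 - <<'E'
from h import *
x,y,yaw=571.3,232.3,0.232
a=best([x,y,233],yaw); b=best([558,-159.,180],-0.125); print(a,b)
r=list(down(a)); grip(0.6,40)
robot.movep([x,y,345],r)
robot.servo_line([x,y,233],feed=120); s=robot.observe(); print(np.round(s["contact_force"],2),np.round(s["wrist_torque"],3),np.round(s["tcp_pos"],1))
robot.hold(.3); s=robot.observe(); print(np.round(s["contact_force"],2),np.round(s["wrist_torque"],3))
grip(0.0,40); s=robot.observe(); print(s["grip_width"],np.round(s["contact_force"],2),np.round(s["tcp_pos"],1))
p=np.array(s["tcp_pos"])
robot.servo_line(list(p+[0,0,14]),feed=30)
robot.servo_line(list(p+[0,0,30]),feed=60); robot.hold(.3)
s=robot.observe(); print(s["grip_width"],np.round(s["contact_force"],2),np.round(s["wrist_torque"],3),s["t"])
E
```

```text
ik [(np.float64(0.42), 0.23, array([ 0.16,  0.55, -0.84,  1.63,  0.43,  1.16, -0.55])), (np.float64(0.97), 3.37, array([-1.21,  0.61,  1.12,  1.72, -0.58,  1.2 , -2.84]))]
ik [(np.float64(0.53), -0.12, array([ 0.63,  0.45, -0.53,  1.78,  0.27,  0.98, -0.13])), (np.float64(0.97), 3.02, array([-0.17,  0.41,  0.51,  1.84, -0.24,  0.95, -2.83]))]
0.232 -0.125
[-0.35 -1.16 -0.38] [-0.03  -0.083  0.001] [571.7 232.7 233.8]
[0.04 0.34 0.36] [-0.045 -0.071 -0.01 ]
0.14703146583960458 [-0.39 -0.01 -0.7 ] [571.2 232.3 233. ]
0.14690341677649563 [ 0.16 -0.   -2.15] [-0.009 -0.067 -0.018] 23.0917
```

```bash
python3 - <<'E'
from clap import *
s=robot.observe(); p=np.array(s["tcp_pos"]); u=np.array([np.cos(.232),np.sin(.232),0])
robot.servo_line(list(p-115*u),feed=100)
s=robot.observe(); p=np.array(s["tcp_pos"]); print(p.round(1),s["grip_width"],np.round(s["contact_force"],2))
robot.servo_line([p[0],p[1],330],feed=150)
P=[480,60,330]; robot.movep(P,list(down(-0.125))); robot.hold(.5)
T=[];F=[]
for k in range(15): robot.hold(.04); s=robot.observe(); T.append(s["wrist_torque"]);F.append(s["contact_force"])
print("F",np.mean(F,0).round(2),"T",np.mean(T,0).round(4),np.std(T,0).round(4),s["t"])
p=np.array(s["tcp_pos"]); print(p.round(1)); Rt=Ro.from_rotvec(s["tcp_rot"]).as_matrix(); print(Rt.round(3))
u=-Rt[:,0]; 
for c in("scene","top","wrist"):
    i,im=snap(c,"held_%s.png"%c); z=p[2]+19-85
    try: fit(i,im,(p[0],p[1],-0.125),z)
    except Exception as e: print(c,e)
    for n in("sole","handle"):
        for d in viewer.pinpoint(n,c)[:2]:
            X=world(i,d["at"]); print(c,n,round(d["confidence"],2),X.round(1))
E
```

```text
[459.7 205.8 262.8] 0.15014121040049438 [ 0.12 -0.52 -2.81]
F [-0.23  0.07 -2.72] T [-0.0346 -0.0756 -0.0018] [0.0368 0.026  0.0258] 26.7583
[480.  60. 330.]
[[ 0.     0.992 -0.125]
 [ 0.    -0.125 -0.992]
 [-1.     0.    -0.   ]]
clapper [481.4  58.9] yaw -0.153 cost/area 608 3008
scene sole 0.64 [ 417.6 -292.4   -4.7]
scene sole 0.61 [478.9  56.  264. ]
scene handle 0.87 [306.1 370.3  81.8]
scene handle 0.55 [477.8  59.  345.6]
clapper [468.1  58.9] yaw 0.042 cost/area 1418 1539
top sole 0.78 [305.5 372.3  -3.1]
top sole 0.71 [571.1 233.    1.2]
top handle 0.7 [311.6 368.6  82. ]
clapper [480.1  59.5] yaw -0.114 cost/area 7120 22223
wrist handle 0.62 [479.3  56.1 350.5]
```

View pics/held_wrist.png

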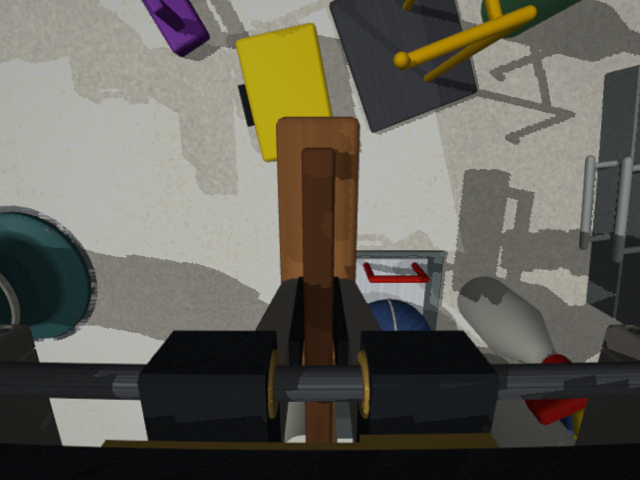

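View pics/held_scene.png

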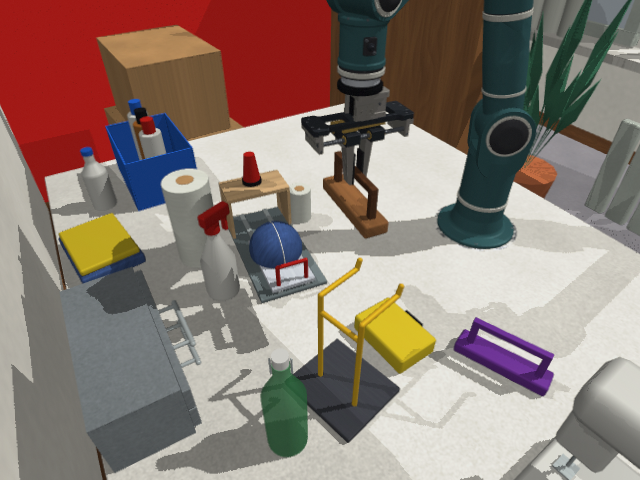

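```bash
python3 - <<'E'
from h import *
i=info("wrist"); im=cv2.imread("pics/held_wrist.png").astype(int); p=np.array(robot.observe()["tcp_pos"])
ax=np.array([.1247,.992]); ux=np.array([.992,-.1247])
zb=p[2]+19-85
print("cam",-i["R"].T@i["t"])
for col in(300,318,338): print("profile",col,[tuple(im[r,col]) for r in range(112,122)])
print("bar",[tuple(im[r,318]) for r in range(144,154)])
print("row200",[(c,im[200,c,0]) for c in list(range(274,284))+list(range(352,362))])
for nm,px,z in(("end",(318,117),zb+28),("barend",(318,149),zb+92),("left",(278,200),zb+28),("right",(357.5,200),zb+28)):
    X=ray(i,px,z)[:2]-p[:2]; print(nm,"along",(X@ax).round(1),"across",(X@ux).round(1))
E
```

```text
cam [489.83497169 134.19870119 500.22046156]
profile 300 [(np.int64(17), np.int64(163), np.int64(181)), (np.int64(16), np.int64(163), np.int64(180)), (np.int64(16), np.int64(163), np.int64(181)), (np.int64(18), np.int64(159), np.int64(177)), (np.int64(23), np.int64(125), np.int64(142)), (np.int64(26), np.int64(57), np.int64(81)), (np.int64(34), np.int64(58), np.int64(89)), (np.int64(36), np.int64(65), np.int64(100)), (np.int64(38), np.int64(68), np.int64(103)), (np.int64(39), np.int64(68), np.int64(105))]
profile 318 [(np.int64(16), np.int64(161), np.int64(179)), (np.int64(18), np.int64(162), np.int64(180)), (np.int64(15), np.int64(161), np.int64(179)), (np.int64(16), np.int64(157), np.int64(177)), (np.int64(19), np.int64(121), np.int64(139)), (np.int64(27), np.int64(56), np.int64(80)), (np.int64(31), np.int64(54), np.int64(86)), (np.int64(33), np.int64(61), np.int64(95)), (np.int64(34), np.int64(63), np.int64(97)), (np.int64(34), np.int64(64), np.int64(98))]
profile 338 [(np.int64(115), np.int64(122), np.int64(124)), (np.int64(112), np.int64(120), np.int64(122)), (np.int64(114), np.
[... 636 characters left out ...]
41), np.int64(68)), (np.int64(24), np.int64(42), np.int64(71)), (np.int64(23), np.int64(43), np.int64(73)), (np.int64(26), np.int64(43), np.int64(74))]
row200 [(274, np.int64(173)), (275, np.int64(173)), (276, np.int64(171)), (277, np.int64(156)), (278, np.int64(92)), (279, np.int64(40)), (280, np.int64(38)), (281, np.int64(39)), (282, np.int64(41)), (283, np.int64(38)), (352, np.int64(35)), (353, np.int64(33)), (354, np.int64(31)), (355, np.int64(26)), (356, np.int64(26)), (357, np.int64(70)), (358, np.int64(139)), (359, np.int64(176)), (360, np.int64(182)), (361, np.int64(181))]
end along 92.5 across 0.5
barend along 74.7 across 0.5
left along 44.5 across -24.0
right along 44.5 across 24.5
```

```bash
python3 - <<'E'
from h import *
T=np.array([558.2,-157.7])
robot.servo_line([*T,330],feed=150)
robot.servo_line([*T,190],feed=100); robot.hold(.4)
F0=np.mean([(robot.hold(.04),robot.observe()["contact_force"])[1] for k in range(6)],0); print("F0",F0.round(2))
z=190
while z>170:
    z-=1.5 if z>180 else .7
    robot.servo_line([*T,z],feed=25); robot.hold(.08)
    F=np.mean([(robot.hold(.02),robot.observe()["contact_force"])[1] for k in range(3)],0)
    if z<182: print(round(z,1),(F-F0).round(2))
    if F[2]-F0[2]>1.3: break
s=robot.observe(); print(np.round(s["tcp_pos"],2),s["grip_width"],s["t"])
E
```

```text
F0 [-0.24  0.29 -2.34]
181.0 [ 0.28 -0.04 -0.46]
179.5 [ 0.53 -0.66 -0.2 ]
178.8 [ 0.27 -0.57  0.07]
178.1 [ 0.44 -0.47 -0.64]
177.4 [-0.2  -0.24 -0.52]
176.7 [ 0.41 -0.09 -0.27]
176.0 [0.08 0.04 0.12]
175.3 [-0.71  0.1   6.71]
[ 558.52 -157.66  175.85] 0.14915577656800616 36.0833
```

```bash
python3 - <<'E'
from clap import *
T=np.array([558.2,-157.7])
robot.servo_line([*T,175.8],feed=20); robot.hold(.2); s=robot.observe(); print(np.round(s["contact_force"],2),np.round(s["tcp_pos"],2))
grip(0.25,5); robot.hold(.8)
i,im=snap("scene"); fit(i,im,(558,-159,-.125),110); cv2.imwrite("pics/placed.png",cv2.resize(im[130:330,150:400,::-1],None,fx=3,fy=3))
s=robot.observe(); print(s["grip_width"],np.round(s["contact_force"],2),s["t"])
E
```

```text
[-0.87 -0.51  2.05] [ 558.33 -157.72  175.88]
clapper [ 558.3 -162.1] yaw -0.15 cost/area 536 1568
0.24999478939124095 [ 0.16  0.52 -0.21] 37.7333
```

View pics/placed.png

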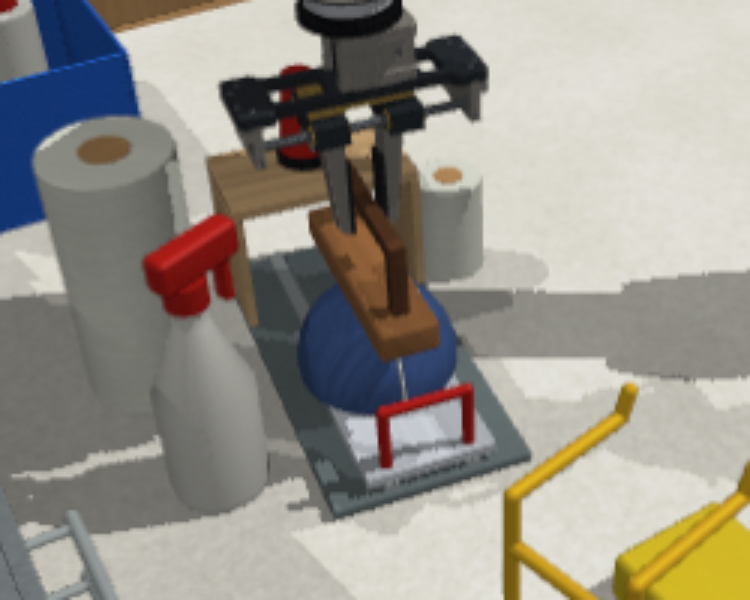

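The clapper stands on the dome with the fingers open (crop px (375,270)) and looks about level. I'll retreat straight up and check tilt and rest.

```bash
cat > tilt.py <<'E'
from clap import *
import clap
def fit6(i,im,g):
    """x,y,yaw,pitch(about clapper x),roll(about y), z fixed so that the sole rolls on the 68 mm ball"""
    f=im.astype(int); r,gg,b=f[...,0],f[...,1],f[...,2]
    br=((r>gg*1.25)&(r>b*1.5)&(gg>b*0.9)&(r<210)&(r>25)&~((gg<r*.3))).astype(float)
    base=[M.copy() for M in BASE]
    def ren(p):
        R0=Ro.from_euler("xy",[p[3]/100,p[4]/100]).as_matrix(); clap.PARTS=[(R0@M.T).T for M in base]
        return render(i,p[0],p[1],110,p[2]/100)
    g=np.array(g,float); roi=cv2.dilate((ren(g)>0).astype(np.uint8),np.ones((21,21)))>0
    cost=lambda p: np.abs(ren(p)-br)[roi].sum()
    sx=np.vstack([g,*(g+np.diag([4,4,6,6,6]))]); s=minimize(cost,g,method="Nelder-Mead",options=dict(initial_simplex=sx,maxiter=300,xatol=.05,fatol=.5))
    print("fit x,y",s.x[:2].round(1),"yaw,pitch,roll",(s.x[2:]/100).round(3),round(s.fun),round(ren(s.x).sum())); return br
BASE=[M.copy() for M in clap.PARTS]
E
python3 - <<'E'
from tilt import *
grip(0.6); s=robot.observe(); print(s["contact_force"])
p=np.array(s["tcp_pos"])
robot.servo_line([p[0],p[1],240],feed=60); robot.servo_line([p[0],p[1],330],feed=150)
robot.movep([450,-150,360],list(down(4.587)))
i,im=snap("wrist","w5.png"); fit6(i,im,(558,-159,-12.5,0,0)); 
_,im2=snap("wrist"); print("motion",np.abs(im2.astype(int)-im)[:260].max())
robot.hold(.4); _,im2=snap("wrist"); print("motion",np.abs(im2.astype(int)-im)[:260].max())
for n in("sole","handle","crown"):
    for d in viewer.pinpoint(n,"wrist")[:1]: print(n,round(d["confidence"],2),world(i,d["at"]).round(1))
i,im=snap("scene"); fit6(i,im,(558,-159,-12.5,0,0)); 
for n in("sole","handle"):
    for d in viewer.pinpoint(n,"scene")[:2]: print(n,round(d["confidence"],2),world(i,d["at"]).round(1))
s=robot.observe(); print(s["t"],np.round(s["contact_force"],2))
E
```

```text
[ 0.29555398 -0.86780129 -0.03007121]
fit x,y [ 559.  -159.6] yaw,pitch,roll [-0.124  0.031 -0.051] 592 8522
motion 40
motion 96
sole 0.85 [307.4 372.3  -1.8]
handle 0.7 [ 555.4 -161.1  195.5]
fit x,y [ 557.7 -158.4] yaw,pitch,roll [-0.145  0.049  0.034] 117 1511
sole 0.75 [309.9 371.2   1.2]
sole 0.7 [ 560.2 -159.1  108.5]
handle 0.86 [ 556.3 -158.8  193.2]
handle 0.84 [309.6 371.2  81.1]
42.425 [-0.04  0.18 -0.82]
```

View pics/w5.png

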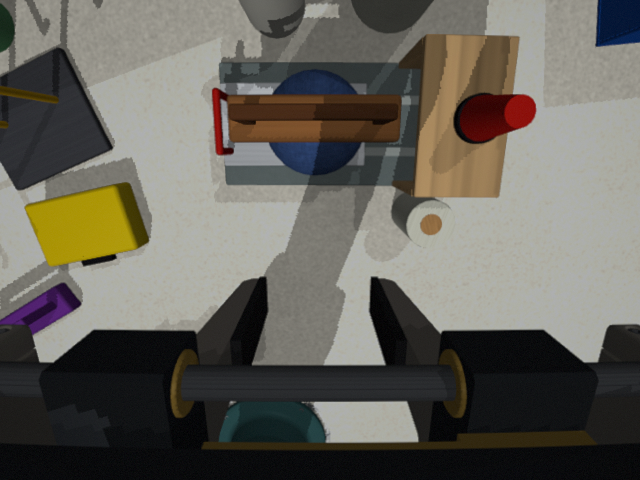

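```bash
python3 - <<'E'
from tilt import *
ref=None
for k in range(5):
    i,im=snap("scene"); 
    if ref is not None: print("motion px>25:",(np.abs(im.astype(int)-ref).max(2)[150:290,200:310]>25).sum())
    ref=im.astype(int); 
    robot.hold(.25)
fit6(i,im,(558,-159,-12.5,3,0))
for n in "spray towel_roll cone case swing_bottle small_roll".split():
    d=viewer.pinpoint(n,"scene"); print(n,world(i,d[0]["at"]).round() if d else None)
s=robot.observe(); print(s["t"],np.round(s["joint_velocities"],3).max())
E
```

```text
motion px>25: 0
motion px>25: 0
motion px>25: 0
motion px>25: 0
fit x,y [ 557.8 -157.8] yaw,pitch,roll [-0.145  0.054  0.027] 118 1521
spray [ 720. -129.   -2.]
towel_roll [ 722. -278.   -3.]
cone [ 537. -335.  137.]
case [461. 203.   3.]
swing_bottle [760. 286.  -3.]
small_roll [ 413. -294.   -5.]
44.225 0.002
```

Everything is at rest and within tolerance, so I'm handing in.

```bash
python3 -c "
from cell import robot
print(robot.job_done())"
```

```text
the job is handed in; nothing more can be done
None
```

The job is handed in: the dome is pulled out to its stop and the clapper lies balanced on it. The clock was at about 44 s of the allowed 70. The hand-in gave no verdict, so the results below are my own measurements.

- **Dome:** I pulled it by the red handle until it stopped after about 139 mm, with the pull force rising against the stop. Its crown is at about (558, -159).
- **Clapper:** I lifted the brown clapper off the hooks and lowered it until contact at the expected height. The largest reading was about 6.7 N, against the 25 N limit, and I eased off before opening the gripper.
- **Last checks:**
  - The fits put the clapper's centre within about 2 mm of the crown and its length within about 0.02 rad of the seam line.
  - Tilt is about 0.06 rad, against the limit of 0.18.
  - Scene frames taken over about a second showed no motion.
  - All six bystanders are within about 5 mm of their first measured positions, which is within measuring noise.
  - The robot is clear of everything.
- **Disagreements:**
  - The scene and wrist fits differ in the sign of the small sideways roll (+0.03 against -0.05 rad).
  - Two wrist pictures taken just after the last arm move differed. I put that down to the arm settling, because the fixed scene camera showed nothing moving.

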